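# Unplug the blue air wand at the craft table

### The job

The blue air wand has finished drying the painted discs. Take it out of its push-fit air outlet: press the outlet's orange release ring down and, with the ring still down, pull the wand straight up and out. Then stand it foot down in the low empty tin and let go, leaving the tin upright; leave the pink wand plugged into its own outlet.

Things in the scene. Friction and masses are not known exactly. Their poses are not given: they have to be found in the camera images.
- wand_blue: Blue rigid air wand, upright in a black push-fit outlet (68 mm across, fixed): 120 mm long, 20 mm thick, grey foot collar 27 mm across on its lowest 30 mm, brass nozzle on its top 12 mm, 50 g. Origin: centre of its underside, z up. Plugged in, its foot is 15 mm and the top of the ring around it 75 mm above the table; 60 mm of wand shows above the ring. 60 mm of lift frees it.
- outlet_a_ring (a joint): Orange ring round the blue wand: m pressed down, 0 up, 0.014 at stop. Flange 68 mm across, 29 mm hole: push it with the tips of the open gripper astride the wand. Spring 1 to 4 N, damping 350 N s/m: press slowly. Unlocks at 6 mm; 9 to 11 is good. Let go, it creeps up and relocks in about 1 s: close on the wand while the tips hold the ring down, then lift (10 mm clears the jaws).
- tin: Low empty round steel tin, open at the top, 75 mm across outside, 71 mm inside, 55 mm high, 3 mm bottom, loose on the table, about 120 g. A taller tin holding brushes is not meant. Origin: centre of its underside, z up.
- wand_pink: Pink air wand of the same form and size as the blue one, plugged in an identical second outlet with its own orange ring. Origin: centre of the underside of its foot, z up. To be left in place.
Not all that is in view belongs to the job. Leave any green look-alike of the part that bears outlet_a_ring alone.

How it is judged:
By the outcome, as a careful person would: the job done as asked, in the order asked, and still so for the second after the job is handed in, with the robot touching nothing.
It also fails if it takes over 48 s, if anything falls off the work surface, if the arm or the gripper's body presses on something with over 40 N, if the wrist force passes 120 N, or if a joint passes its speed limit or range.

### The arm

A 6-joint arm with a two-finger parallel gripper is mounted at the origin on the work surface. World frame = base frame: x ahead of the robot, y to its left, z up, the work surface at z = 0. Lengths are in mm, angles in rad, forces in N, time in s.
With the tool pointing down it reaches from about 325 to 850 mm from the base axis. Payload 4.4 kg.
Tool frame: the origin (TCP) lies at the very end of the fingers, on their centre line; the grasp point (between the pads) lies 19 mm behind it; z points along the fingers, y is the line along which they close (so a half turn about z gives the same grasp; the last joint's range is limited). The gripper opens to 94 mm and grips with 3 to 60 N. Pads are 16 mm wide; open, the fingers measure 119 mm over their backs; the gripper's body (75 mm by 177 mm) begins 78 mm behind the grasp point.
Start: joints at [1.048, 0.207, 1.542, -0, 1.393, -0.15], TCP at [208.903, 535.711, 205.447] pointing down, gripper open.
Joint ranges: [-2.73, 2.73], [-0.86, 2.22], [0.23, 2.46], [-1.11, 4.25], [0.08, 2.63], [-2.82, 2.82]. Speed limits (rad/s): [2.79, 2.79, 3.14, 3.14, 3.14, 3.14].

### API

Orientations are given as a unit quaternion [x, y, z, w].
In Python, from rig import sensors, viewer, workorder gives the robot as it stands.
- The arm moves only by the tool step_arm, never from a script. Its argument "steps" is a list of rows, each an object with "translation": the shift along the tool's x, y, z each as a share of 0.06 m, from -1 to 1, a list of three; "delta_rot": the turn, a rotation vector about the tool's x, y, z each as a share of 5 degrees, from -1 to 1, a list of three; "jaw": the closure, from -1 (fully open) to 1 (shut). A call has 1 to 5 rows; each row shifts and turns the commanded pose from where the row before left it, along the tool's axes as they then stand; what a row does not reach is not made up. A row lasts 1/8 s, in which the tool goes at most 62.5 mm and 10.7 degrees, less where a joint would pass 70% of its speed; a pose out of reach is approached as far as the arm can. A call with a number of a shift or a turn outside -1 to 1 is refused whole. A call with a gripper value outside its range is refused whole. The fingers move at their own pace and stop on an object; "newtons" is the grip in N (left out, the last holds). Time passes only in rows, so rows that do not move let the fingers close. It gives the time, the measured TCP pose, the force, the opening and the grip force at its end, in the units of the state.
- sensors.state(): the state, without advancing time (a new reading comes with each control period).
- viewer.capture(name): name is "side" or "top"; returns the picture (400x640x3 uint8, blue, green, red); there is no depth.
- viewer.calibration(name): a dict with "intrinsics" (3x3 intrinsics, pixels), "dist_coeffs" ([k1, k2, p1, p2, k3] as OpenCV has them; the pictures are not rectified), "view" (4x4, takes a point from world to camera coordinates). Camera axes: x right, y up, looking along -z (the intrinsics and any distortion apply to the point x, -y, -z); pixel columns grow to the right and rows downward; lengths in mm; the calibration is good to about 2 mm. A picture is of the moment at which its call begins. calibration takes no time and is no camera call.
- workorder.job_done(): hands the job in; it is judged then, once.
The state is a dict: "t": time; "q": joint angles; "qd": joint speeds; "joint_efforts": joint torques, N m; "ee_pos": TCP position; "ee_rot": TCP orientation; "contact_force": force on the tool from outside, world axes, zero at the start; "moment": the same for the moment, N m; "width": opening from 0.0 (shut) to 1.0 (fully open); "finger_force": force on a finger pad.
Only numpy, scipy, OpenCV 4.12 (cv2) and the standard library are available. Lean on these libraries where they do the work, as an engineer would, in place of code of your own. Each camera call takes 0.05 s, during which the arm holds its last target. There are 200 camera calls.

## Working session

There is one attempt and no reset: what is moved stays moved. The work goes in short steps, Python scripts to look and compute and a tool call to move; the robot and the scene stay as the last step left them, time stands still between calls to the robot, and variables do not carry over. Pictures are saved under pics/ and viewed, at most 10 in all, crops included, and the job is handed in when it is done.

Besides the shell and the picture viewer there is one more tool, called after "Request:" as name(argument=value, ...) on one line, values as JSON. step_arm: Moves the arm, as the interface text tells. Its arguments: {"type":"object","properties":{"steps":{"type":"array","items":{"type":"object","properties":{"translation":{"type":"array","items":{"type":"number"}},"delta_rot":{"type":"array","items":{"type":"number"}},"jaw":{"type":"number"}}}},"newtons":{"type":"number"}},"required":["steps"]}

```bash
mkdir -p pics
cat > h.py <<'E'
import numpy as np, cv2
from rig import sensors, viewer, workorder
def ray(n,uv):
    c=viewer.calibration(n);K=np.array(c["intrinsics"],float);V=np.array(c["view"],float)
    p=cv2.undistortPoints(np.array([[uv]],float),K,np.array(c["dist_coeffs"],float))[0,0]
    d=V[:3,:3].T@np.array([p[0],-p[1],-1.]);o=-V[:3,:3].T@V[:3,3]
    return o,d/np.linalg.norm(d)
def plane(n,uv,z):
    o,d=ray(n,uv);return o+d*(z-o[2])/d[2]
def tri(uvs,uvt):
    o1,d1=ray("side",uvs);o2,d2=ray("top",uvt)
    s=np.linalg.lstsq(np.c_[d1,-d2],o2-o1,rcond=None)[0]
    a,b=o1+s[0]*d1,o2+s[1]*d2
    return (a+b)/2,np.linalg.norm(a-b)
def proj(n,P):
    c=viewer.calibration(n);V=np.array(c["view"],float);q=V[:3,:3]@np.array(P,float)+V[:3,3]
    return cv2.projectPoints(np.array([[q[0],-q[1],-q[2]]]),np.zeros(3),np.zeros(3),np.array(c["intrinsics"],float),np.array(c["dist_coeffs"],float))[0].ravel()
E
python3 - <<'E'
from h import *
for n in("side","top"): cv2.imwrite(f"pics/{n}0.png",viewer.capture(n)); print(n,ray(n,(320,200)))
print(sensors.state())
E
```

```text
side (array([323.70499211, 481.08565741, 442.04517778]), array([ 0.30927784, -0.71792766, -0.62364019]))
top (array([444.80666785,   1.66085369, 830.90087814]), array([ 0.05906841,  0.00778933, -0.99822355]))
{'t': 0.1, 'q': array([ 1.04850939e+00,  2.07344737e-01,  1.54279392e+00,  1.21420236e-05,
        1.39346809e+00, -1.50492348e-01]), 'qd': array([ 0.00109809, -0.00285362, -0.00508311,  0.0018951 ,  0.00014603,
        0.00174653]), 'joint_efforts': array([ 2.83922864e-04, -3.71866536e+01, -2.82295293e+01,  7.00474461e-02,
        3.11765447e-02, -4.49252275e-05]), 'ee_pos': array([208.53333647, 535.08802375, 204.40939573]), 'ee_rot': array([ 1.84829409e-01,  9.82770103e-01, -9.48633509e-04, -3.38047571e-04]), 'contact_force': array([-1.12023155, -0.44425877, -0.49638796]), 'moment': array([ 0.01709616, -0.01300134,  0.02572495]), 'finger_force': 0.0, 'width': 1.0072551556143572}
```

View pics/side0.png

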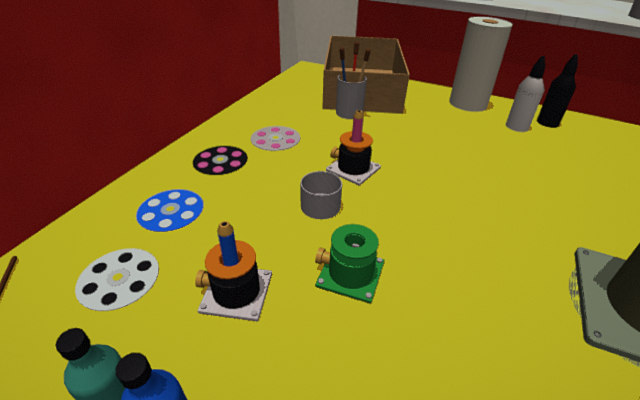

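View pics/top0.png

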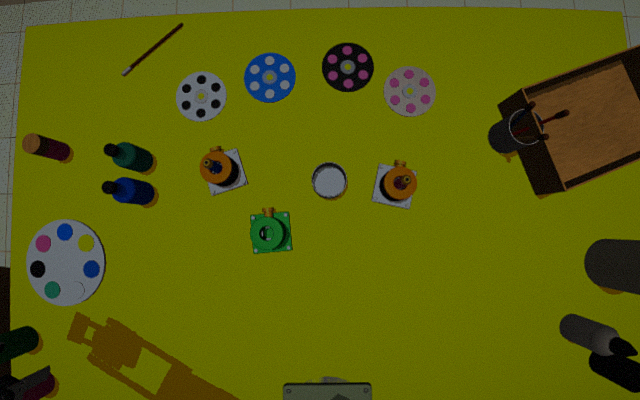

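The side view shows the blue wand in its orange-ringed outlet at (228,245), a green decoy at (352,260), the low tin at (321,195), a taller brush tin at (351,95) and the pink wand at (356,130). In the top view the blue wand is at (212,166), the tin at (330,180), pink at (401,183) and green at (270,232). The candidates for the wand are blue (side 228,245) and pink (356,130). For the tin they are the low empty one (321,195) and the tall one with brushes (351,95). I'll take the blue wand and the low empty tin, and confirm both in an enlarged crop.

Run:
```python
from h import *
s=cv2.imread("pics/side0.png");t=cv2.imread("pics/top0.png")
a=cv2.resize(s[165:325,180:390],None,fx=2.6,fy=2.6,interpolation=cv2.INTER_CUBIC)
b=cv2.resize(t[135:215,185:360],None,fx=3.1,fy=2.2*1.409,interpolation=cv2.INTER_CUBIC)[:,:546]
b=cv2.resize(t[135:215,185:360],(546,180*546//394),interpolation=cv2.INTER_CUBIC)[:184+65]
b=cv2.resize(t[135:195,185:360],(546,187),interpolation=cv2.INTER_CUBIC)
cv2.imwrite("pics/crop.png",cv2.vconcat([a,b]) [:600])
def blobs(n,im,roi,lo,hi,name):
    x,y,w,h=roi;m=cv2.inRange(cv2.cvtColor(im[y:y+h,x:x+w],cv2.COLOR_BGR2HSV),lo,hi)
    for c in cv2.findContours(m,cv2.RETR_EXTERNAL,cv2.CHAIN_APPROX_NONE)[0]:
        if len(c)>12 and cv2.contourArea(c)>15: 
            e=cv2.fitEllipse(cv2.convexHull(c)) if len(cv2.convexHull(c))>5 else None
            print(n,name,np.array(cv2.boundingRect(c))+[x,y,0,0],cv2.contourArea(c),e and (np.round(np.array(e[0])+[x,y],1),np.round(e[1],1),round(e[2])))
rs,rt=(190,215,85,105),(193,140,60,60)
for n,im,r in(("side",s,rs),("top",t,rt)):
    blobs(n,im,r,(5,150,120),(17,255,255),"orange"); blobs(n,im,r,(100,120,40),(130,255,255),"blue")
    blobs(n,im,r,(0,150,120),(12,255,255),"orange<12")
for n,im,r in(("side",s,(295,165,55,60)),("top",t,(305,155,50,50))):
    blobs(n,im,r,(0,0,0),(180,110,255),"grey")
```

```text
side orange [205 240  51  39] 973.0 (array([229.9, 259. ]), array([36.9, 51.2]), 76)
side blue [219 233  19  33] 388.5 (array([228.1, 247.4]), array([17.7, 40.2]), 170)
side blue [190 215   9   8] 22.5 None
side grey [301 165  49  54] 1874.5 (array([325.1, 189.9]), array([49.2, 63. ]), 42)
top grey [312 162  35  36] 967.5 (array([328.7, 179.3]), array([35.3, 36.6]), 15)
```

View pics/crop.png

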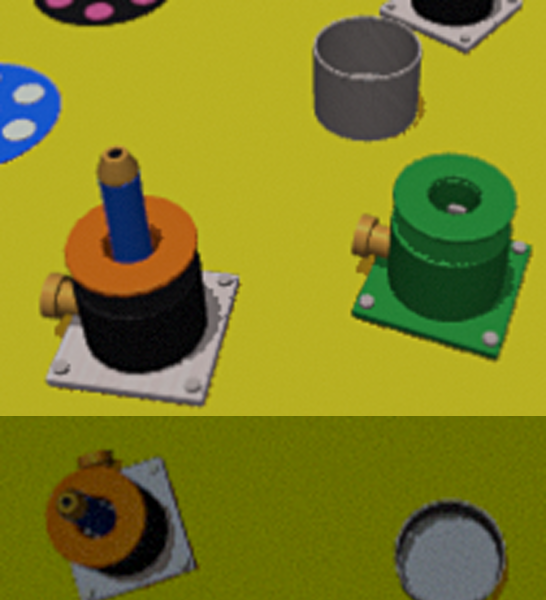

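The crop confirms it: a blue wand with a brass tip in the orange-ringed outlet on a black body, and the low tin empty. The green outlet is empty and will be left alone.

Run:
```python
from h import *
t=cv2.imread("pics/top0.png");hsv=cv2.cvtColor(t,cv2.COLOR_BGR2HSV)
print(hsv[175,205],hsv[165,228],hsv[180,330])
m=cv2.inRange(hsv[140:200,193:253],(5,150,70),(19,255,255))
m=cv2.morphologyEx(m,cv2.MORPH_OPEN,np.ones((3,3),np.uint8))
for c in cv2.findContours(m,0,1)[0]:
    if len(c)>12: h=cv2.convexHull(c)[:,0]; h=h[h[:,1]>13]; e=cv2.fitEllipse(h);print("ring top",cv2.boundingRect(c),np.add(e[0],[193,140]),e[1])
for nm,a,b in(("flange",(230,259),(215.4,167.4)),("tip",(225.4,223.8),(206.5,162.2)),("tinrim",(321.2,183.1),(329.3,180))):
    print(nm,*[np.round(x,1) for x in tri(a,b)])
print("z-planes",plane("side",(230,259),75),plane("top",(215.4,167.4),75),plane("side",(225.4,223.8),135),plane("top",(206.5,162.2),135))
print("tin",plane("side",(321.2,183.1),55),plane("top",(329.3,180),55))
```

```text
[ 17 255 102] [ 19 250 107] [104  37 117]
ring top (7, 10, 31, 33) [215.06858063 166.82429504] (30.851858139038086, 31.93770408630371)
flange [561.6 222.7  72. ] 1.8
tip [561.3 221.2 134.5] 0.6
tinrim [533.4 -11.9  53.1] 2.6
z-planes [560.56900335 224.98743486  75.        ] [560.30884106 221.37335939  75.        ] [560.55923702 221.61264226 135.        ] [561.4944457  221.22064124 135.        ]
tin [533.70053607  -9.27768788  55.        ] [531.99500766 -12.31726538  55.        ]
```

Request:
step_arm(steps=[{"translation": [-0.5, -0.43, 0], "delta_rot": [0, 0, 0], "jaw": 0.15}, {"translation": [-0.5, -0.43, 0], "delta_rot": [0, 0, 0], "jaw": 0.15}, {"translation": [-0.5, -0.43, 0], "delta_rot": [0, 0, 0], "jaw": 0.15}, {"translation": [-0.5, -0.43, 0], "delta_rot": [0, 0, 0], "jaw": 0.15}, {"translation": [-0.5, -0.43, 0], "delta_rot": [0, 0, 0], "jaw": 0.15}], newtons=25)

```text
t: 0.72
ee_pos: [301.9, 359.6, 205.0]
ee_rot: [0.185, 0.983, -0.0, -0.0]
contact_force: [1.2, -0.2, 0.3]
width: 0.504
finger_force: 0.0
```

```bash
cat > to.py <<'E'
import sys
from h import *
from scipy.spatial.transform import Rotation as R
s=sensors.state();r=R.from_quat(s["ee_rot"])
d=np.array(eval(sys.argv[1]),float)-s["ee_pos"]
tilt=np.cross(r.apply([0,0,1]),[0,0,-1])
print("t",s["t"],"pos",s["ee_pos"].round(1),"shares",(r.inv().apply(d)/60).round(3),"tilt shares",(r.inv().apply(tilt)/np.radians(5)).round(3),"width mm",s["width"]*94,"F",s["contact_force"].round(1),"ff",s["finger_force"])
E
python3 to.py "[561,222,170]"
```

```text
t 0.725 pos [301.9 359.6 205. ] shares [-4.856 -0.569  0.582] tilt shares [-0.009 -0.003  0.   ] width mm 47.36662808801586 F [ 1.2 -0.2  0.3] ff 0.0
```

Request:
step_arm(steps=[{"translation": [-0.8, -0.1, 0], "delta_rot": [0, 0, 0], "jaw": 0.15}, {"translation": [-0.8, -0.1, 0], "delta_rot": [0, 0, 0], "jaw": 0.15}, {"translation": [-0.8, -0.1, 0], "delta_rot": [0, 0, 0], "jaw": 0.15}, {"translation": [-0.8, -0.1, 0], "delta_rot": [0, 0, 0], "jaw": 0.15}, {"translation": [-0.8, -0.1, 0], "delta_rot": [0, 0, 0], "jaw": 0.15}])

```text
t: 1.35
ee_pos: [515.4, 244.9, 204.9]
ee_rot: [0.185, 0.983, -0.0, -0.0]
contact_force: [1.3, 0.6, 0.3]
width: 0.427
finger_force: 0.0
```

Request:
step_arm(steps=[{"translation": [-0.8, -0.07, 0], "delta_rot": [0, 0, 0], "jaw": 0.15}, {"translation": [0, 0, 0], "delta_rot": [0, 0, 0], "jaw": 0.15}, {"translation": [0, 0, 0], "delta_rot": [0, 0, 0], "jaw": 0.15}])

```text
t: 1.72
ee_pos: [556.8, 224.5, 204.6]
ee_rot: [0.185, 0.983, -0.0, -0.001]
contact_force: [-0.7, -0.5, -0.3]
width: 0.425
finger_force: 0.0
```

```bash
python3 to.py "[561,222,150]"
```

```text
t 1.725 pos [556.8 224.5 204.6] shares [-0.082 -0.014  0.91 ] tilt shares [-0.009 -0.022  0.   ] width mm 39.950545212709606 F [-0.7 -0.5 -0.3] ff 0.0
```

Request:
step_arm(steps=[{"translation": [-0.08, -0.01, 0.4], "delta_rot": [0, 0, 0], "jaw": 0.15}, {"translation": [0, 0, 0.5], "delta_rot": [0, 0, 0], "jaw": 0.15}, {"translation": [0, 0, 0], "delta_rot": [0, 0, 0], "jaw": 0.15}])

```text
t: 2.1
ee_pos: [558.2, 222.6, 148.6]
ee_rot: [0.184, 0.983, -0.001, -0.003]
contact_force: [-0.4, -0.1, 0.9]
width: 0.428
finger_force: 0.0
```

```bash
python3 to.py "[561,222,75]"
python3 - <<'E'
from h import *
a=viewer.capture("side")[120:320,130:330];b=viewer.capture("top")[100:230,140:310]
cv2.imwrite("pics/c1.png",cv2.hconcat([cv2.resize(a,(400,400),interpolation=2),cv2.resize(b,(400,400),interpolation=2)]))
E
```

```text
t 2.1 pos [558.2 222.6 148.6] shares [-0.054  0.012  1.227] tilt shares [-0.044 -0.067  0.   ] width mm 40.23398242178193 F [-0.4 -0.1  0.9] ff 0.0
```

View pics/c1.png

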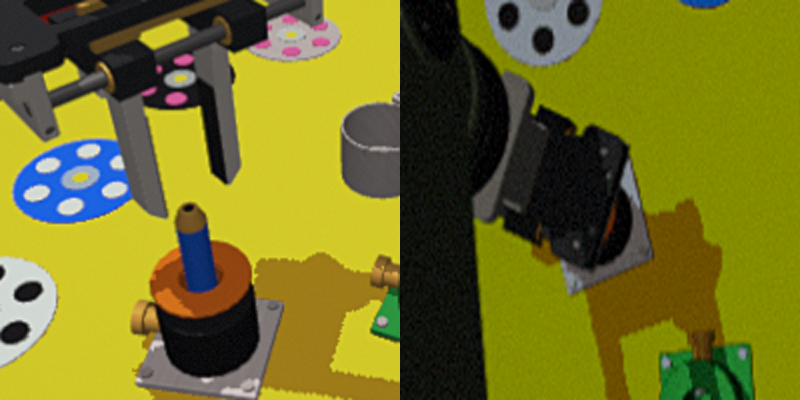

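The fingertips, at crop (160,215) and (230,180), straddle the wand tip at (190,208). I'll descend now.

Request:
step_arm(steps=[{"translation": [-0.05, 0, 0.4], "delta_rot": [0, 0, 0], "jaw": 0.15}, {"translation": [0, 0, 0.4], "delta_rot": [0, 0, 0], "jaw": 0.15}, {"translation": [0, 0, 0.25], "delta_rot": [0, 0, 0], "jaw": 0.15}, {"translation": [0, 0, 0], "delta_rot": [0, 0, 0], "jaw": 0.15}])

```text
t: 2.7
ee_pos: [564.2, 221.3, 88.2]
ee_rot: [0.185, 0.983, -0.0, -0.001]
contact_force: [1.0, -0.2, -0.1]
width: 0.424
finger_force: 0.0
```

```bash
python3 to.py "[561,222,75]"
```

```text
t 2.7 pos [564.2 221.3  88.2] shares [ 0.053 -0.008  0.219] tilt shares [-0.008 -0.012 -0.   ] width mm 39.814869584830674 F [ 1.  -0.2 -0.1] ff 0.0
```

Request:
step_arm(steps=[{"translation": [0.04, 0, 0.1], "delta_rot": [0, 0, 0], "jaw": 0.15}, {"translation": [0, 0, 0.05], "delta_rot": [0, 0, 0], "jaw": 0.15}, {"translation": [0, 0, 0], "delta_rot": [0, 0, 0], "jaw": 0.15}])

```text
t: 3.08
ee_pos: [562.6, 222.1, 79.6]
ee_rot: [0.185, 0.983, 0.0, 0.0]
contact_force: [-0.3, -0.4, 1.0]
width: 0.425
finger_force: 0.0
```

Request:
step_arm(steps=[{"translation": [0, 0, 0.04], "delta_rot": [0, 0, 0], "jaw": 0.15}, {"translation": [0, 0, 0.04], "delta_rot": [0, 0, 0], "jaw": 0.15}, {"translation": [0, 0, 0], "delta_rot": [0, 0, 0], "jaw": 0.15}])

```text
t: 3.45
ee_pos: [562.7, 222.1, 74.8]
ee_rot: [0.185, 0.983, 0.0, 0.0]
contact_force: [0.5, 0.1, 0.2]
width: 0.424
finger_force: 0.5
```

Request:
step_arm(steps=[{"translation": [0, 0, 0.03], "delta_rot": [0, 0, 0], "jaw": 0.15}, {"translation": [0, 0, 0.03], "delta_rot": [0, 0, 0], "jaw": 0.15}])

```text
t: 3.7
ee_pos: [562.8, 222.1, 72.0]
ee_rot: [0.185, 0.983, 0.0, 0.0]
contact_force: [-1.7, -0.7, 6.8]
width: 0.426
finger_force: 3.1
```

Request:
step_arm(steps=[{"translation": [0, 0, 0.03], "delta_rot": [0, 0, 0], "jaw": 0.15}, {"translation": [0, 0, 0.03], "delta_rot": [0, 0, 0], "jaw": 0.15}])

```text
t: 3.95
ee_pos: [562.9, 222.1, 68.6]
ee_rot: [0.185, 0.983, 0.0, 0.0]
contact_force: [-3.0, 0.2, 6.7]
width: 0.423
finger_force: 3.5
```

Request:
step_arm(steps=[{"translation": [0, 0, 0.03], "delta_rot": [0, 0, 0], "jaw": 0.15}, {"translation": [0, 0, 0.02], "delta_rot": [0, 0, 0], "jaw": 0.15}, {"translation": [0, 0, 0], "delta_rot": [0, 0, 0], "jaw": 0.15}])

```text
t: 4.32
ee_pos: [562.8, 222.1, 65.1]
ee_rot: [0.185, 0.983, 0.0, 0.0]
contact_force: [-1.0, -0.9, 4.6]
width: 0.423
finger_force: 1.9
```

Request:
step_arm(steps=[{"jaw": 1, "translation": [0, 0, 0], "delta_rot": [0, 0, 0]}, {"jaw": 1, "translation": [0, 0, 0], "delta_rot": [0, 0, 0]}, {"jaw": 1, "translation": [0, 0, 0], "delta_rot": [0, 0, 0]}, {"jaw": 1, "translation": [0, 0, 0], "delta_rot": [0, 0, 0]}, {"jaw": 1, "translation": [0, 0, 0], "delta_rot": [0, 0, 0]}], newtons=25)

```text
t: 4.95
ee_pos: [562.7, 222.1, 64.5]
ee_rot: [0.185, 0.983, 0.0, 0.0]
contact_force: [0.3, 0.3, 3.0]
width: 0.208
finger_force: 26.6
```

Request:
step_arm(steps=[{"jaw": 1, "translation": [0, 0, -0.25], "delta_rot": [0, 0, 0]}, {"jaw": 1, "translation": [0, 0, -0.4], "delta_rot": [0, 0, 0]}, {"jaw": 1, "translation": [0, 0, -0.4], "delta_rot": [0, 0, 0]}, {"jaw": 1, "translation": [0, 0, -0.4], "delta_rot": [0, 0, 0]}, {"jaw": 1, "translation": [0, 0, -0.4], "delta_rot": [0, 0, 0]}])

```text
t: 5.58
ee_pos: [561.2, 221.9, 176.0]
ee_rot: [0.185, 0.983, -0.0, -0.001]
contact_force: [-0.4, 0.4, -0.8]
width: 0.212
finger_force: 25.0
```

```bash
python3 to.py "[533,-11,190]"
python3 - <<'E'
from h import *
cv2.imwrite("pics/c2.png",viewer.capture("side")[100:340,120:420])
E
```

```text
t 5.575 pos [561.2 221.9 176. ] shares [-0.971 -3.787 -0.231] tilt shares [-0.016 -0.028  0.   ] width mm 19.939296921287305 F [-0.4  0.4 -0.8] ff 24.998389689469604
```

View pics/c2.png

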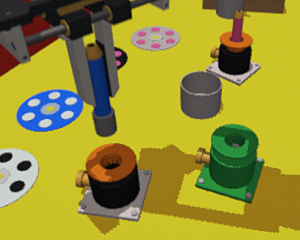

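The wand is out and held upright, foot collar at crop (103,122). The blue outlet is empty and the tin is undisturbed at crop (200,95).

Request:
step_arm(steps=[{"jaw": 1, "translation": [-0.1, -0.4, -0.15], "delta_rot": [0, 0, 0]}, {"jaw": 1, "translation": [-0.2, -0.75, -0.1], "delta_rot": [0, 0, 0]}, {"jaw": 1, "translation": [-0.2, -0.75, 0], "delta_rot": [0, 0, 0]}, {"jaw": 1, "translation": [-0.2, -0.75, 0], "delta_rot": [0, 0, 0]}, {"jaw": 1, "translation": [-0.2, -0.75, 0], "delta_rot": [0, 0, 0]}])

```text
t: 6.25
ee_pos: [537.3, 11.2, 189.8]
ee_rot: [0.185, 0.983, 0.0, -0.001]
contact_force: [0.5, -0.9, 0.1]
width: 0.207
finger_force: 25.0
```

Request:
step_arm(steps=[{"jaw": 1, "translation": [-0.07, -0.38, 0], "delta_rot": [0, 0, 0]}, {"jaw": 1, "translation": [0, 0, 0], "delta_rot": [0, 0, 0]}, {"jaw": 1, "translation": [0, 0, 0], "delta_rot": [0, 0, 0]}])

```text
t: 6.62
ee_pos: [533.9, -9.5, 190.1]
ee_rot: [0.185, 0.983, 0.0, -0.001]
contact_force: [-0.3, -0.8, -0.0]
width: 0.212
finger_force: 25.0
```

```bash
python3 to.py "[533,-11,120]"
python3 - <<'E'
from h import *
a=viewer.capture("side")[60:240,240:420];b=viewer.capture("top")[120:240,260:380]
cv2.imwrite("pics/c3.png",cv2.hconcat([cv2.resize(a,(400,400),interpolation=2),cv2.resize(b,(400,400),interpolation=2)]))
E
```

```text
t 6.625 pos [533.9  -9.5 190.1] shares [ 0.004 -0.029  1.168] tilt shares [ 0.005 -0.015 -0.   ] width mm 19.906306940151442 F [-0.3 -0.8 -0. ] ff 24.998726457824887
```

View pics/c3.png

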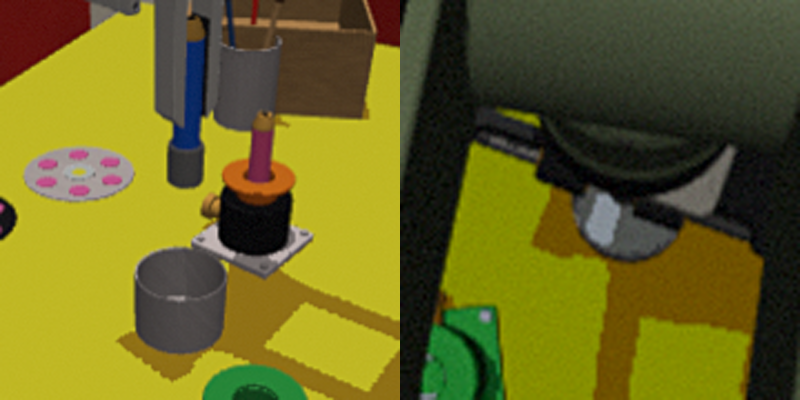

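The wand hangs above the tin, with its foot bottom near side pixel (323,141) and the tin rim centred at (321,183). I'll check the foot's position by ray.

Run:
```python
from h import *
print(plane("side",(323.3,141.5),140), proj("side",(533.9,-9.5,140)), proj("side",(533,-11,55)))
```

```text
[532.21456144  -8.64826869 140.        ] [322.5733514 141.0366982] [321.95638496 182.69402032]
```

Request:
step_arm(steps=[{"jaw": 1, "translation": [0, -0.03, 0.5], "delta_rot": [0, 0, 0]}, {"jaw": 1, "translation": [0, 0, 0.6], "delta_rot": [0, 0, 0]}, {"jaw": 1, "translation": [0, 0, 0], "delta_rot": [0, 0, 0]}, {"jaw": 1, "translation": [0, 0, 0], "delta_rot": [0, 0, 0]}])

```text
t: 7.22
ee_pos: [534.5, -11.6, 125.5]
ee_rot: [0.184, 0.983, 0.0, 0.001]
contact_force: [0.0, 0.7, -0.1]
width: 0.211
finger_force: 25.0
```

Request:
step_arm(steps=[{"jaw": 1, "translation": [0, 0, 0.3], "delta_rot": [0, 0, 0]}, {"jaw": 1, "translation": [0, 0, 0.3], "delta_rot": [0, 0, 0]}, {"jaw": 1, "translation": [0, 0, 0.3], "delta_rot": [0, 0, 0]}, {"jaw": 1, "translation": [0, 0, 0.1], "delta_rot": [0, 0, 0]}, {"jaw": 1, "translation": [0, 0, 0], "delta_rot": [0, 0, 0]}])

```text
t: 7.85
ee_pos: [533.1, -12.1, 63.6]
ee_rot: [0.185, 0.983, -0.0, -0.001]
contact_force: [0.9, -0.9, -1.2]
width: 0.214
finger_force: 25.0
```

Request:
step_arm(steps=[{"jaw": 1, "translation": [0, 0, 0.05], "delta_rot": [0, 0, 0]}, {"jaw": 1, "translation": [0, 0, 0.03], "delta_rot": [0, 0, 0]}, {"jaw": 1, "translation": [0, 0, 0], "delta_rot": [0, 0, 0]}])

```text
t: 8.22
ee_pos: [533.8, -12.1, 59.8]
ee_rot: [0.185, 0.983, -0.0, 0.0]
contact_force: [-1.0, -0.1, -0.2]
width: 0.211
finger_force: 25.0
```

Request:
step_arm(steps=[{"jaw": 1, "translation": [0, 0, 0.03], "delta_rot": [0, 0, 0]}, {"jaw": 1, "translation": [0, 0, 0.02], "delta_rot": [0, 0, 0]}, {"jaw": 1, "translation": [0, 0, 0], "delta_rot": [0, 0, 0]}])

```text
t: 8.6
ee_pos: [533.5, -12.1, 56.5]
ee_rot: [0.185, 0.983, -0.0, -0.0]
contact_force: [-0.0, 0.3, 0.4]
width: 0.207
finger_force: 25.0
```

Request:
step_arm(steps=[{"jaw": 1, "translation": [0, 0, 0.02], "delta_rot": [0, 0, 0]}, {"jaw": 1, "translation": [0, 0, 0.02], "delta_rot": [0, 0, 0]}])

```text
t: 8.85
ee_pos: [533.7, -12.1, 54.2]
ee_rot: [0.185, 0.983, -0.0, 0.0]
contact_force: [0.4, 0.2, -0.1]
width: 0.207
finger_force: 25.0
```

Request:
step_arm(steps=[{"jaw": 1, "translation": [0, 0, 0.02], "delta_rot": [0, 0, 0]}, {"jaw": 1, "translation": [0, 0, 0], "delta_rot": [0, 0, 0]}])

```text
t: 9.1
ee_pos: [533.5, -12.1, 52.9]
ee_rot: [0.185, 0.983, 0.0, -0.0]
contact_force: [0.6, 0.5, -0.4]
width: 0.207
finger_force: 25.0
```

```bash
python3 to.py "[533,-11,52]"
python3 - <<'E'
from h import *
cv2.imwrite("pics/c4.png",cv2.resize(viewer.capture("side")[60:240,240:420],(540,540),interpolation=2))
E
```

```text
t 9.1 pos [533.5 -12.1  52.9] shares [0.015 0.014 0.015] tilt shares [-0.001 -0.004 -0.   ] width mm 19.43238954714838 F [ 0.6  0.5 -0.4] ff 24.998666903120466
```

View pics/c4.png

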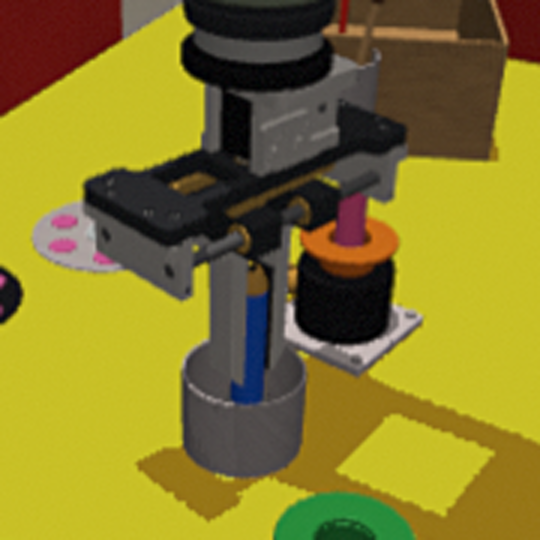

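The foot is inside the tin near its centre, with the fingers within the rim; no floor contact yet. The pink wand is clear.

Request:
step_arm(steps=[{"jaw": 1, "translation": [0, 0, 0.015], "delta_rot": [0, 0, 0]}, {"jaw": 1, "translation": [0, 0, 0.015], "delta_rot": [0, 0, 0]}])

```text
t: 9.4
ee_pos: [534.0, -12.2, 52.4]
ee_rot: [0.185, 0.983, -0.0, 0.0]
contact_force: [-3.4, -0.8, 10.5]
width: 0.21
finger_force: 25.0
```

Request:
step_arm(steps=[{"jaw": 1, "translation": [0, 0, -0.02], "delta_rot": [0, 0, 0]}, {"jaw": 1, "translation": [0, 0, 0], "delta_rot": [0, 0, 0]}])

```text
t: 9.65
ee_pos: [533.8, -12.1, 52.5]
ee_rot: [0.185, 0.983, -0.0, 0.0]
contact_force: [0.7, 0.3, 0.7]
width: 0.205
finger_force: 25.0
```

Request:
step_arm(steps=[{"jaw": 0.35, "translation": [0, 0, 0], "delta_rot": [0, 0, 0]}, {"jaw": 0.35, "translation": [0, 0, 0], "delta_rot": [0, 0, 0]}, {"jaw": 0.35, "translation": [0, 0, 0], "delta_rot": [0, 0, 0]}, {"jaw": 0.35, "translation": [0, 0, 0], "delta_rot": [0, 0, 0]}])

```text
t: 10.15
ee_pos: [533.6, -12.1, 52.4]
ee_rot: [0.185, 0.983, -0.0, -0.0]
contact_force: [-0.2, -0.8, 0.5]
width: 0.326
finger_force: 0.0
```

Request:
step_arm(steps=[{"jaw": 0.35, "translation": [0, 0, -0.1], "delta_rot": [0, 0, 0]}, {"jaw": 0.35, "translation": [0, 0, -0.2], "delta_rot": [0, 0, 0]}, {"jaw": 0.35, "translation": [0, 0, -0.3], "delta_rot": [0, 0, 0]}, {"jaw": 0.35, "translation": [0, 0, -0.5], "delta_rot": [0, 0, 0]}, {"jaw": 0.35, "translation": [0, 0, -0.8], "delta_rot": [0, 0, 0]}])

```text
t: 10.78
ee_pos: [532.6, -11.9, 167.3]
ee_rot: [0.185, 0.983, 0.0, -0.001]
contact_force: [0.6, -0.9, 0.4]
width: 0.326
finger_force: 0.0
```

Request:
step_arm(steps=[{"jaw": 0.35, "translation": [0, 0, -0.5], "delta_rot": [0, 0, 0]}, {"jaw": 0.35, "translation": [0, 0, 0], "delta_rot": [0, 0, 0]}, {"jaw": 0.35, "translation": [0, 0, 0], "delta_rot": [0, 0, 0]}])

```text
t: 11.15
ee_pos: [533.0, -12.0, 196.0]
ee_rot: [0.185, 0.983, -0.0, -0.0]
contact_force: [0.8, 0.7, -0.6]
width: 0.324
finger_force: 0.0
```

Run:
```python
from h import *
cv2.imwrite("pics/c5.png",cv2.resize(viewer.capture("side")[60:340,160:440],(560,560),interpolation=2))
```

```text
(no output)
```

View pics/c5.png

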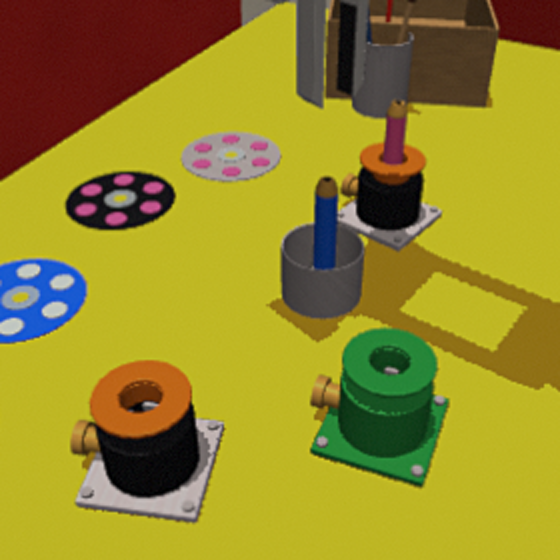

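The blue wand stands upright in the upright tin (crop 325,225). The pink wand is still plugged in, and the gripper is clear.

```bash
python3 -c "
from rig import workorder;print(workorder.job_done())"
```

```text
the job is handed in; nothing more can be done
None
```

The blue wand is out of its outlet and standing foot down in the upright low tin, the pink wand is still plugged in, and the job was handed in at about 11 s.

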